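Find the jar with the stripped cap and set it on the blotter

ROBOT

A 7-joint arm with a two-finger parallel gripper is mounted at the origin on the work surface. World frame = base frame: x ahead of the robot, y to its left, z up, the work surface at z = 0. Lengths are in m, angles in rad, forces in N, time in s.
With the tool pointing down it reaches from about 0.425 to 0.925 m from the base axis. Payload 6.8 kg.
Tool frame: the origin (TCP) lies between the finger pads; the fingertips stand 22 mm ahead of it and the grasp point (between the pads) lies 3 mm ahead of it; z points along the fingers, y is the direction in which the jaws open and shut (so a half turn about z gives the same grasp; the last joint's range is limited). The gripper opens to 85 mm and grips with 20 to 120 N. Pads are 22 mm wide; open, the fingers measure 114 mm over their backs; the gripper's body (76 mm by 85 mm) begins 54 mm behind the grasp point. The pads swing forward as they close: fully open they stand 13 mm farther back than shut.
Start: joints at [-1.37, 0.477, 0.022, 1.555, -0.011, 1.109, -0.083], TCP at [0.205, 0.643, 0.253] pointing down, gripper open.
Joint ranges: [-2.96, 2.96], [-0.34, 2.1], [-1.41, 1.46], [0.24, 2.44], [-1.37, 4.51], [0.17, 1.92], [-2.96, 2.96]. Speed limits (rad/s): [2.39, 2.39, 3.14, 3.14, 3.14, 3.14, 3.14].

INTERFACE

Orientations are given as a unit quaternion [w, x, y, z].
In Python, from station import bot gives the robot as it stands. The module is installed in compiled form; this text tells all that it offers.
- The arm moves only by the tool drive_tool, never from a script. Its argument "series" is one flat list of numbers, 7 for each row, row after row: the opening, from -1 (shut) to 1 (fully open), then the shift along the tool's x, y, z in mm, then the turn, a rotation vector about the tool's x, y, z in rad. In form: [jaw, x, y, z, wx, wy, wz, jaw, x, y, z, wx, wy, wz, ...]. A call has 1 to 12 rows; each row shifts and turns the commanded pose from where the row before left it, along the tool's axes as they then stand; what a row does not reach is not made up. A row lasts 1/8 s, in which the tool goes at most 62.5 mm and 10.7 degrees, less where a joint would pass 70% of its speed; a pose out of reach is approached as far as the arm can. A call with a gripper value outside its range is refused whole. The fingers move at their own pace and stop on an object; "force" is the grip in N (left out, the last holds). Time passes only in rows, so rows that do not move let the fingers close. It gives the time, the measured TCP pose, the force and the opening at its end, in the units of the state.
- bot.get_obs(): the state, without advancing time (a new reading comes with each control period).
- bot.read_camera(name): name is "scene" or "side" or "wrist"; returns a dict with "pixels" (420x560x3 uint8, blue, green, red), "camera_matrix" (3x3 intrinsics, pixels), "distortion" ([k1, k2, p1, p2, k3] as OpenCV has them; the pictures are not rectified), "rvec" (rotation vector, rad) and "tvec" (3), from world to camera coordinates, as OpenCV has them. Camera axes: x right, y down, z forward; pixel columns grow to the right and rows downward; lengths in m; the calibration is good to about 2 mm. A picture is of the moment at which its call begins. There is no depth.
- bot.hand_in(): hands the job in, once; it reports no verdict.
The state is a dict: "t": time; "q": joint angles; "joint_vel": joint speeds; "joint_torque": joint torques, N m; "eef_pos": TCP position; "tool_rot": TCP orientation; "contact_force": force on the tool from outside, world axes, zero at the start; "torque": the same for the moment, N m; "gripper_width": opening from 0.0 (shut) to 1.0 (fully open).
Only numpy, scipy, OpenCV 4.12 (cv2) and the standard library are available. Lean on these libraries where they do the work, as an engineer would, in place of code of your own. Each camera call takes 0.05 s, during which the arm holds its last target. There are 200 camera calls.

TASK

Before the book-care kit is packed: one of the three square jars of leather dressing has a stripped screw cap that just goes round on the glass; test-twist the caps by their finger bars, about an eighth of a turn, until you find it. Slide that jar, without lifting it, wholly onto the sheet of blotting paper and leave it standing there with its finger bar still turned askew to the glass, as the sign of a bad cap. Do not lift or tip any jar, leave the two sound jars standing about where they are, and do not disturb the book, the tin or the brush.

Things in the scene. Friction and masses are not known exactly. Their poses are not given: they have to be found in the camera images.
- jar_1_mid (a point): jar 1 of 3 alike (the number is unmarked and says nothing of its cap): square clear glass jar of cream-coloured leather dressing, loose, 0.2 to 0.5 kg. Glass 64 x 64 mm, 50 mm high; 78 mm high with its grey screw cap. Point: on the axis, 39 mm above the underside; axes turn with the glass: x, y square to its faces, z up, plain paper labels on the +x and -x faces. A tight cap, twisted, turns the whole jar on the table
- cap_1_bar (a point): finger bar of jar 1's cap: straight, 46 mm long, 12 wide, 14 high, across the top of the round cap skirt (55 mm dia., top 64 mm above the jar's underside). Point: centre of the bar, 71 mm above the underside, on the axis; axes turn with the cap: x along the bar, at first within 6 degrees of its jar's x. A stripped cap turns either way endlessly, the glass staying still
- jar_2_mid (a point): jar 2 of 3 alike (the number is unmarked and says nothing of its cap): square clear glass jar of cream-coloured leather dressing, loose, 0.2 to 0.5 kg. Glass 64 x 64 mm, 50 mm high; 78 mm high with its grey screw cap. Point: on the axis, 39 mm above the underside; axes turn with the glass: x, y square to its faces, z up, plain paper labels on the +x and -x faces. A tight cap, twisted, turns the whole jar on the table
- cap_2_bar (a point): finger bar of jar 2's cap: straight, 46 mm long, 12 wide, 14 high, across the top of the round cap skirt (55 mm dia., top 64 mm above the jar's underside). Point: centre of the bar, 71 mm above the underside, on the axis; axes turn with the cap: x along the bar, at first within 6 degrees of its jar's x. A stripped cap turns either way endlessly, the glass staying still
- jar_3_mid (a point): jar 3 of 3 alike (the number is unmarked and says nothing of its cap): square clear glass jar of cream-coloured leather dressing, loose, 0.2 to 0.5 kg. Glass 64 x 64 mm, 50 mm high; 78 mm high with its grey screw cap. Point: on the axis, 39 mm above the underside; axes turn with the glass: x, y square to its faces, z up, plain paper labels on the +x and -x faces. A tight cap, twisted, turns the whole jar on the table
- cap_3_bar (a point): finger bar of jar 3's cap: straight, 46 mm long, 12 wide, 14 high, across the top of the round cap skirt (55 mm dia., top 64 mm above the jar's underside). Point: centre of the bar, 71 mm above the underside, on the axis; axes turn with the cap: x along the bar, at first within 6 degrees of its jar's x. A stripped cap turns either way endlessly, the glass staying still
- blotter: sheet of pale blotting paper lying flat on the green cutting mat, fixed, with no step at its edge: 160 mm along its own x, 240 mm along its own y. Origin: centre of the sheet, at table height. It lies nearer the robot than the row of jars
- book_mid (a point): bystander: closed brown leather-bound book, 150 x 210 x 42 mm, lying flat to the right of the work, loose, 0.9 kg. Point: its centre
- tin_mid (a point): bystander: round flat pale metal tin, 84 mm dia., 27 mm high, to the left of the work, loose. Point: its centre
- brush_grip (a point): bystander: brush 200 mm long lying to the left of the work, loose. Point: on its handle
Not all that is in view belongs to the job. What is shaped like the part that bears jar_2_mid but red or turquoise is not meant. Leave any pink look-alike of the part that bears jar_3_mid alone.

How it is judged:
On the way:
1. the stripped cap has been tried: turned on its glass to at least 0.3 rad askew while its jar still stands within 40 mm of where it began (((angle between the x axis of cap_1_bar and the x axis of jar_1_mid, either way round above 0.3 rad and distance of jar_1_mid from where it was at the start of the episode below 0.04 m) or (angle between the x axis of cap_2_bar and the x axis of jar_2_mid, either way round above 0.3 rad and distance of jar_2_mid from where it was at the start of the episode below 0.04 m) or (angle between the x axis of cap_3_bar and the x axis of jar_3_mid, either way round above 0.3 rad and distance of jar_3_mid from where it was at the start of the episode below 0.04 m))), for 0.2 s.
At the end, for the whole second after the job is handed in: The jar with the stripped cap is on the sheet, its axis within 48 mm (short way) and 88 mm (long way) of the sheet's centre, its bar 0.3 rad or more askew to the glass; the two sound jars are within 50 mm of where they began (turning allowed); all stand on the table upright (0.08 rad), at rest (angle between each of jar_1_mid, jar_2_mid, jar_3_mid's own z axis and vertical below 0.08 rad and linear speed of each of jar_1, jar_2, jar_3 below 0.02 m/s and height (world z) of each of jar_1_mid, jar_2_mid, jar_3_mid below 0.045 m and ((x of jar_1_mid in the frame of blotter between -0.048 and 0.048 m and y of jar_1_mid in the frame of blotter between -0.088 and 0.088 m and angle between the x axis of cap_1_bar and the x axis of jar_1_mid, either way round above 0.3 rad and distance of each of jar_2_mid, jar_3_mid from where it was at the start of the episode below 0.05 m) or (x of jar_2_mid in the frame of blotter between -0.048 and 0.048 m and y of jar_2_mid in the frame of blotter between -0.088 and 0.088 m and angle between the x axis of cap_2_bar and the x axis of jar_2_mid, either way round above 0.3 rad and distance of each of jar_1_mid, jar_3_mid from where it was at the start of the episode below 0.05 m) or (x of jar_3_mid in the frame of blotter between -0.048 and 0.048 m and y of jar_3_mid in the frame of blotter between -0.088 and 0.088 m and angle between the x axis of cap_3_bar and the x axis of jar_3_mid, either way round above 0.3 rad and distance of each of jar_1_mid, jar_2_mid from where it was at the start of the episode below 0.05 m))); the robot touches nothing.
It fails at once if a jar is lifted off the table (more than 15 mm) (height (world z) of any of jar_1_mid, jar_2_mid, jar_3_mid above 0.054 m).
It fails at once if a jar is tipped (more than 0.35 rad) (angle between any of jar_1_mid, jar_2_mid, jar_3_mid's own z axis and vertical above 0.35 rad).
It fails at once if the book, the tin or the brush is moved more than 30 mm (distance of any of book_mid, tin_mid, brush_grip from where it was at the start of the episode above 0.03 m).
It also fails if it takes over 72 s, if anything falls off the work surface, if the arm or the gripper's body presses on something with over 40 N, if the wrist force passes 120 N, or if a joint passes its speed limit or range.

## Working session

There is one attempt and no reset: what is moved stays moved. The work goes in short steps, Python scripts to look and compute and a tool call to move; the robot and the scene stay as the last step left them, time stands still between calls to the robot, and variables do not carry over. Pictures are saved under pics/ and viewed, about 8 in all and at most 12, crops included, and the job is handed in when it is done.

Besides the shell and the picture viewer there is one more tool, called after "Request:" as name(argument=value, ...) on one line, values as JSON. drive_tool: Moves the arm, as the interface text tells. Its arguments: {"type":"object","properties":{"series":{"type":"array"},"force":{"type":"number"}},"required":["series"]}

```bash
mkdir -p pics; cat > h.py <<'E'
import numpy as np, cv2
from station import bot
def cam(n):
    c=bot.read_camera(n); c={k:np.array(v) for k,v in c.items()}; c['pixels']=c['pixels'].astype(np.uint8); return c
def ray(c,uv,z):
    p=cv2.undistortPoints(np.array(uv,float).reshape(-1,1,2),c['camera_matrix'],c['distortion']).reshape(-1,2)
    R=cv2.Rodrigues(c['rvec'])[0]; o=-R.T@c['tvec'].ravel()
    d=np.c_[p,np.ones(len(p))]@R
    return o+d*((z-o[2])/d[:,2])[:,None]
def proj(c,P): return cv2.projectPoints(np.array(P,float).reshape(-1,3),c['rvec'],c['tvec'],c['camera_matrix'],c['distortion'])[0].reshape(-1,2)
E
python3 - <<'E'
from h import *
print(bot.get_obs())
a=cam('scene');b=cam('side')
np.save('s0.npy',a,allow_pickle=True);np.save('d0.npy',b,allow_pickle=True)
cv2.imwrite('pics/a.png',a['pixels']);cv2.imwrite('pics/b.png',b['pixels'])
E
```

```text
{'t': 0.0, 'q': array([-1.37007542,  0.47781144,  0.0223469 ,  1.55646277, -0.01147157,
        1.10928923, -0.08313432]), 'joint_vel': array([-7.97437934e-04,  4.44616128e-04,  7.14824889e-04, -4.68858117e-05,
       -6.51106046e-04,  1.81892148e-03,  8.37873921e-04]), 'joint_torque': array([ 5.99228915e-04, -5.96460056e+01,  1.60813842e+00, -2.81198716e+01,
        1.25054520e-02,  9.18241072e-03, -7.56527982e-06]), 'eef_pos': array([0.20501116, 0.64253145, 0.25231344]), 'tool_rot': array([-5.89833940e-05,  1.53800751e-01,  9.88101452e-01, -9.19359476e-04]), 'contact_force': array([-0.14273625, -0.82448087, -0.44651371]), 'torque': array([0.01530348, 0.01987436, 0.00141336]), 'gripper_width': 0.9979979454805529}
```

View pics/a.png

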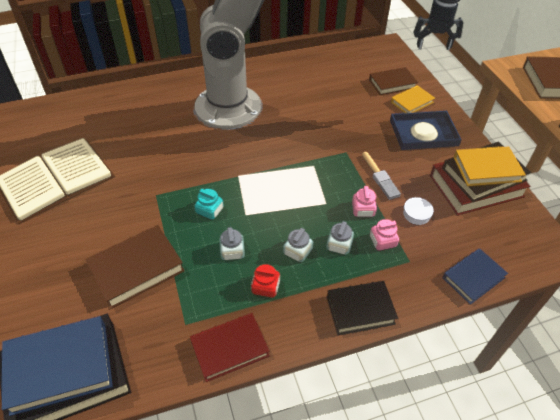

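View pics/b.png

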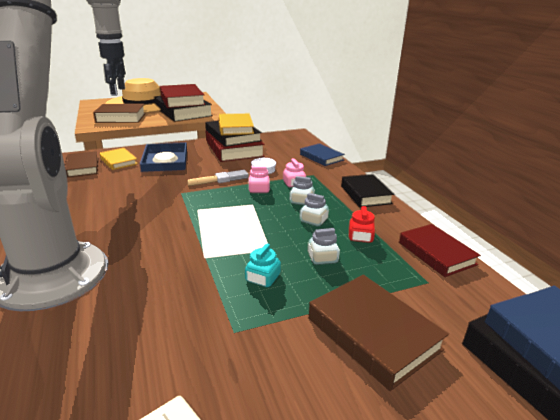

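The scene view shows the grey caps at (232,238), (298,240) and (341,233). Possible mix-ups, by scene pixel, are turquoise (209,202), red (266,280) and pink (365,200) and (385,233), so I choose the three grey-capped jars. The blotter is at (282,190), the brown book at (135,265), the tin at (418,211) and the brush at (382,175).

```bash
python3 - <<'E'
from h import *
a=np.load('s0.npy',allow_pickle=True).item()
print('bars',ray(a,[(232,231),(298,233),(342,226)],.071).round(3))
print('others teal,red,pink,pink',ray(a,[(208,192),(266,270),(366,191),(386,224)],.071).round(3))
hsv=cv2.cvtColor(a['pixels'],cv2.COLOR_BGR2HSV)
m=((hsv[...,2]>200)&(hsv[...,1]<50)).astype(np.uint8); m[:160]=0;m[220:]=0;m[:,:230]=0;m[:,335:]=0
c=max(cv2.findContours(m,0,2)[0],key=cv2.contourArea)
q=ray(a,c.reshape(-1,2),0)[:,:2].astype(np.float32)
print('blot',cv2.minAreaRect(q),cv2.boxPoints(cv2.minAreaRect(q)).round(3))
cv2.imwrite('pics/c.png',cv2.resize(a['pixels'][170:310,190:410],None,fx=3.6,fy=3.6,interpolation=cv2.INTER_CUBIC))
from scipy.spatial.transform import Rotation as Ro
o=bot.get_obs();q=o['tool_rot'];R=Ro.from_quat([*q[1:],q[0]]).as_matrix();print(R.round(3))
t=np.array([.62,.06,.30]);print('tool shift mm',R.T@(t-o['eef_pos'])*1e3)
E
```

```text
bars [[ 0.595 -0.131  0.071]
 [ 0.655  0.034  0.071]
 [ 0.668  0.155  0.071]]
others teal,red,pink,pink [[ 0.44  -0.161  0.071]
 [ 0.74  -0.081  0.071]
 [ 0.571  0.269  0.071]
 [ 0.698  0.271  0.071]]
blot ((0.430645227432251, 0.06009001284837723), (0.2413804829120636, 0.16024605929851532), 82.77609252929688) [[ 0.336 -0.05 ]
 [ 0.495 -0.07 ]
 [ 0.525  0.17 ]
 [ 0.366  0.19 ]]
[[-0.953  0.304 -0.   ]
 [ 0.304  0.953 -0.002]
 [-0.    -0.002 -1.   ]]
tool shift mm [-572.427021   -429.00241132  -46.81572674]
```

View pics/c.png

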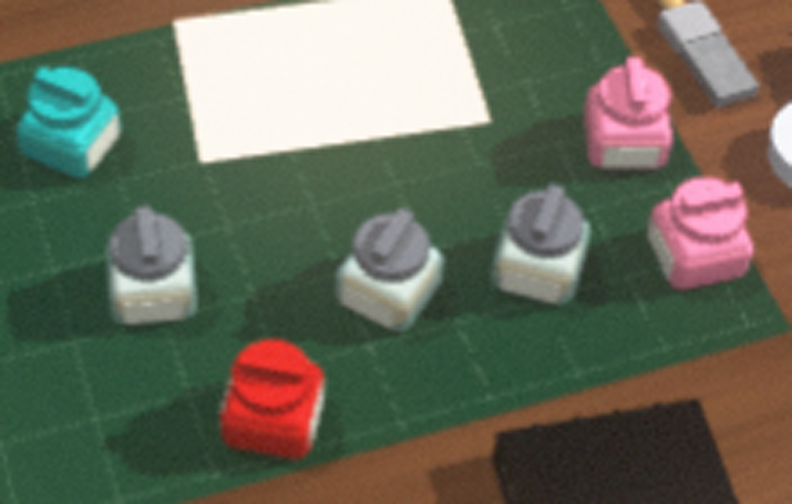

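The crop confirms three clear jars with grey caps, and the blotter measures 241x160 mm, which matches its given size. I'm moving above the jars for a wrist look.

Request:
drive_tool(series=[1, -48, -38, -9, 0, 0, 0, 1, -48, -38, -9, 0, 0, 0, 1, -48, -38, -9, 0, 0, 0, 1, -48, -38, -9, 0, 0, 0, 1, -48, -38, -9, 0, 0, 0, 1, -48, -38, -9, 0, 0, 0, 1, -48, -38, -9, 0, 0, 0, 1, -48, -38, -9, 0, 0, 0, 1, -48, -38, -9, 0, 0, 0, 1, -48, -38, -9, 0, 0, 0, 1, -48, -38, -9, 0, 0, 0, 1, -48, -38, -9, 0, 0, 0], force=30)

```text
t: 1.6
eef_pos: [0.6159, 0.032, 0.3613]
tool_rot: [-0.0, 0.154, 0.988, 0.0]
contact_force: [0.2, 0.4, 0.4]
gripper_width: 1.0
```

```bash
python3 - <<'E'
from h import *
a=cam('wrist');np.save('w0.npy',a,allow_pickle=True);cv2.imwrite('pics/d.png',a['pixels'])
o=bot.get_obs();print(o['t'],o['eef_pos'],o['q'].round(2))
for p in [(.595,-.131),(.655,.034),(.668,.155)]: print(proj(a,[*p,.071]))
E
```

```text
1.65 [0.61931083 0.02230659 0.36262378] [-0.45  0.31  0.4   1.58 -0.12  1.27  1.23]
[[142.47981436 191.59717003]]
[[296.06637674 197.616405  ]]
[[402.04381302 176.91800537]]
```

View pics/d.png

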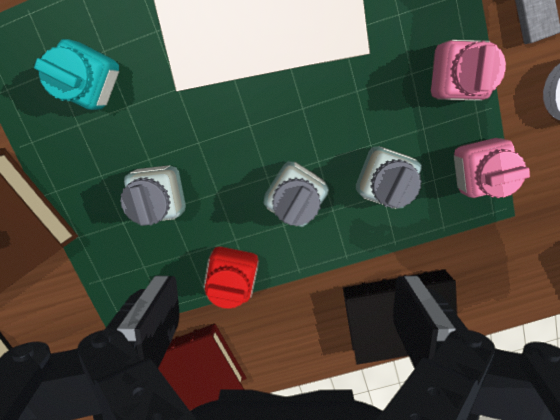

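The wrist view shows the grey caps near (145,201), (296,204) and (396,184) with their bars clear. The blotter is at the top and the look-alikes stand apart. Next I measure bar centres and angles.

```bash
python3 - <<'E'
from h import *
a=np.load('w0.npy',allow_pickle=True).item();im=a['pixels']
for n,(u,v) in zip('ABC',[(145,201),(296,204),(396,184)]):
    x=im[v-30:v+30,u-30:u+30].astype(int); g=x.mean(2)
    grey=((x.max(2)-x.min(2)<28)&(g>60)&(g<160)).astype(np.uint8)
    grey=cv2.morphologyEx(grey,cv2.MORPH_OPEN,np.ones((3,3)))
    c=max(cv2.findContours(grey,0,1)[0],key=cv2.contourArea)
    (cu,cv_),r=cv2.minEnclosingCircle(c)
    vals=g[grey>0];thr,_=cv2.threshold(vals.astype(np.uint8),0,255,cv2.THRESH_OTSU)
    bar=((grey>0)&(g>thr)).astype(np.uint8)
    bar=cv2.morphologyEx(bar,cv2.MORPH_OPEN,np.ones((3,3)))
    cb=max(cv2.findContours(bar,0,1)[0],key=cv2.contourArea)
    w=ray(a,cb.reshape(-1,2)+[u-30,v-30],.078)[:,:2].astype(np.float32)
    rc=cv2.minAreaRect(w); b=cv2.boxPoints(rc);e=max(b[1]-b[0],b[2]-b[1],key=np.linalg.norm)
    print(n,'cap px',(cu+u-30).__round__(1),round(cv_+v-30,1),r,'cap@.064',ray(a,[(cu+u-30,cv_+v-30)],.064)[0].round(3),
     'bar',np.round(rc[0],3),np.round(rc[1],3),'ang',np.degrees(np.arctan2(e[1],e[0])).round(1),thr)
E
```

```text
A cap px 149.5 202.0 29.82039451599121 cap@.064 [ 0.61  -0.131  0.064] bar [ 0.604 -0.118] [0.05  0.023] ang 10.4 109.0
B cap px 293.3 198.0 29.00577735900879 cap@.064 [0.656 0.03  0.064] bar [0.659 0.034] [0.051 0.05 ] ang 19.5 106.0
C cap px 390.7 177.5 32.71389389038086 cap@.064 [0.667 0.144 0.064] bar [0.674 0.153] [0.036 0.052] ang -5.2 107.0
```

```bash
python3 - <<'E'
from h import *
a=np.load('w0.npy',allow_pickle=True).item();im=a['pixels']
cv2.imwrite('pics/e.png',np.hstack([cv2.resize(im[v-38:v+38,u-33:u+33],None,fx=4,fy=4,interpolation=cv2.INTER_CUBIC) for u,v in [(145,201),(296,204),(396,184)]]))
E
```

```text
(no output)
```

View pics/e.png

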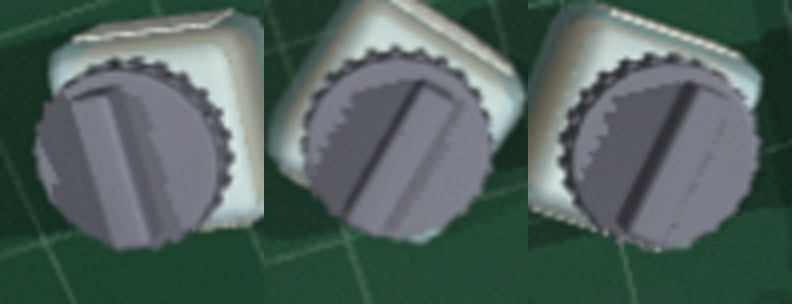

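```bash
python3 - <<'E'
from h import *
a=np.load('w0.npy',allow_pickle=True).item()
Q={'A':(145,201,0,[(72,97),(112,92),(155,240),(115,245)]),'B':(296,204,264,[(425,82),(460,98),(387,231),(345,207)]),'C':(396,184,528,[(693,85),(730,108),(668,245),(628,228)])}
for n,(u,v,o,p) in Q.items():
    px=np.array([(u-33+(x-o)/4,v-38+y/4) for x,y in p])
    w=ray(a,px,.078)[:,:2]; e=(w[0]+w[1]-w[2]-w[3])/2; f=(w[1]+w[2]-w[0]-w[3])/2
    print(n,w.mean(0).round(4),'len',np.linalg.norm(e).round(3),'wid',np.linalg.norm(f).round(3),'ang',np.degrees(np.arctan2(e[1],e[0])).round(1)%180)
o=bot.get_obs();print(o['eef_pos'],o['tool_rot'])
E
```

```text
A [ 0.6083 -0.1367] len 0.044 wid 0.012 ang 171.9
B [0.6618 0.0339] len 0.043 wid 0.012 ang 133.2
C [0.6777 0.1493] len 0.043 wid 0.013 ang 142.8
[0.61931083 0.02230659 0.36262378] [ 0.00245293  0.15859242  0.98733804 -0.0024555 ]
```

Bar sizes come out at 43-44 x 12-13 mm, close to the 46 x 12 mm given. I start with the middle jar, B: turn, lower and centre.

Request:
drive_tool(series=[1, 0, 0, 60, 0, 0, 0.17, 1, 0, 0, 60, 0, 0, 0.17, 1, 0, 0, 60, 0, 0, 0.168, 1, -20.7, 38.9, 20, 0, 0, 0, 1, 0, 0, 0, 0, 0, 0, 1, 0, 0, 0, 0, 0, 0])

```text
t: 2.4
eef_pos: [0.6576, 0.045, 0.1613]
tool_rot: [-0.0, 0.397, 0.918, -0.0]
contact_force: [0.0, -1.3, 0.4]
gripper_width: 0.998
```

```bash
cat >> h.py <<'E'
from scipy.spatial.transform import Rotation as Ro
def st(target=None):
    o=bot.get_obs();q=o['tool_rot'];R=Ro.from_quat([*q[1:],q[0]]).as_matrix()
    print('t',o['t'],'p',o['eef_pos'].round(4),'xang',np.degrees(np.arctan2(R[1,0],R[0,0])).round(1),'tilt',R[:2,2].round(3),'F',o['contact_force'].round(1),'T',o['torque'].round(2),'w',round(o['gripper_width'],3),'q7',o['q'][6].round(2))
    if target is not None: print('shift',(R.T@(np.array(target)-o['eef_pos'])*1e3).round(1))
E
python3 - <<'E'
from h import *
a=cam('wrist');st([.6618,.0339,.09]);cv2.imwrite('pics/f.png',a['pixels']);np.save('w1.npy',a,allow_pickle=True)
print(proj(a,[.6618,.0339,.078]))
E
```

```text
t 2.45 p [0.6577 0.0447 0.1619] xang 133.2 tilt [ 0.001 -0.   ] F [0.  0.5 0.8] T [ 0.01  0.01 -0.02] w 1.005 q7 0.83
shift [-10.7  -4.4  71.9]
[[274.92927195 249.12160544]]
```

View pics/f.png

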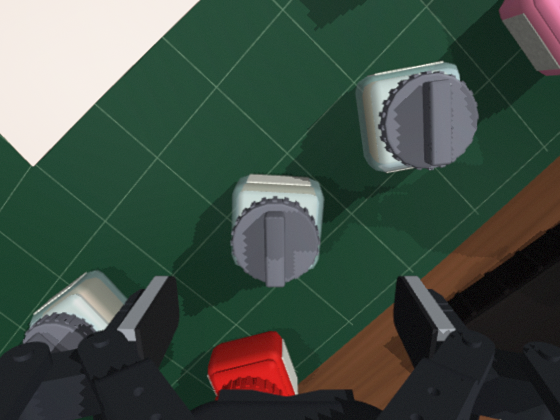

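The bar shows at (275,248), 1 px from the prediction, and is aligned with the tool. I lower and grip lightly.

Request:
drive_tool(series=[1, -10.7, -4.4, 24, 0, 0, 0, 1, 0, 0, 24, 0, 0, 0, 1, 0, 0, 23, 0, 0, 0, 1, 0, 0, 0, 0, 0, 0, -1, 0, 0, 0, 0, 0, 0, -1, 0, 0, 0, 0, 0, 0, -1, 0, 0, 0, 0, 0, 0, -1, 0, 0, 0, 0, 0, 0, -1, 0, 0, 0, 0, 0, 0, -1, 0, 0, 0, 0, 0, 0], force=25)

```text
t: 3.7
eef_pos: [0.6617, 0.034, 0.0904]
tool_rot: [-0.0, 0.397, 0.918, -0.0]
contact_force: [-2.2, -0.7, 2.9]
gripper_width: 0.129
```

```bash
python3 -c "
from h import *
st([.6618,.0339,.09])"
```

```text
t 3.7 p [0.6617 0.034  0.0904] xang 133.2 tilt [-0.001 -0.   ] F [-2.2 -0.7  2.9] T [-0.15  0.4   0.04] w 0.129 q7 0.88
shift [-0.2 -0.   0.4]
```

Request:
drive_tool(series=[-1, 0, 0, 0, 0, 0, 0.13, -1, 0, 0, 0, 0, 0, 0.13, -1, 0, 0, 0, 0, 0, 0.13, -1, 0, 0, 0, 0, 0, 0.13, -1, 0, 0, 0, 0, 0, 0.13, -1, 0, 0, 0, 0, 0, 0.13, -1, 0, 0, 0, 0, 0, 0])

```text
t: 4.58
eef_pos: [0.6624, 0.035, 0.0902]
tool_rot: [0.0, 0.716, 0.699, 0.0]
contact_force: [1.6, 0.8, -0.6]
gripper_width: 0.127
```

```bash
python3 - <<'E'
from h import *
st()
c=cam('scene');a=cam('wrist')
# silhouette of each pale glass in scene before/after is hard at this size: view
b=np.load('s0.npy',allow_pickle=True).item()
z=lambda i:cv2.resize(i['pixels'][205:275,205:375],None,fx=2.3,fy=3*0.77,interpolation=cv2.INTER_CUBIC)
w=cv2.resize(a['pixels'],(391,293))
e=np.vstack([z(b),z(c)]);h=max(e.shape[0],293)
pad=lambda i:cv2.copyMakeBorder(i,0,h-i.shape[0],0,0,0)
cv2.imwrite('pics/g.png',np.hstack([pad(e),pad(w)]))
E
```

```text
t 4.575 p [0.6624 0.035  0.0902] xang 88.6 tilt [ 0.001 -0.   ] F [ 1.6  0.8 -0.6] T [ 0.16 -0.3   0.01] w 0.127 q7 0.24
```

View pics/g.png

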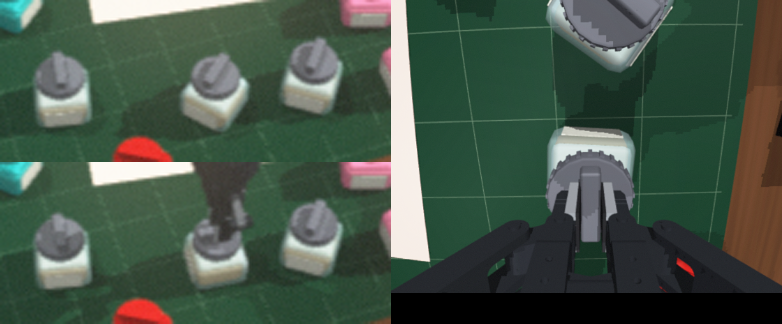

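Jar B's glass turned together with its cap, as the square glass stays aligned with the bar in both views, so that cap is sound. I release it and go to jar C.

Request:
drive_tool(series=[1, 0, 0, 0, 0, 0, 0, 1, 0, 0, 0, 0, 0, 0, 1, 0, 0, 0, 0, 0, 0, 1, 0, 0, -35, 0, 0, 0, 1, 0, 0, -35, 0, 0, 0, 1, 57, 6.2, 0, 0, 0, 0, 1, 57, 6.2, 0, 0, 0, 0, 1, 0, 0, 0, 0, 0, -0.185, 1, 0, 0, 0, 0, 0, -0.185, 1, 0, 0, 0, 0, 0, -0.185, 1, 0, 0, 0, 0, 0, -0.185, 1, 0, 0, 0, 0, 0, -0.185])

```text
t: 6.18
eef_pos: [0.6772, 0.1477, 0.1603]
tool_rot: [-0.0, 0.327, 0.945, -0.0]
contact_force: [-0.8, -0.4, -0.5]
gripper_width: 1.0
```

Request:
drive_tool(series=[1, 0, 0, 0, 0, 0, -0.02, 1, 0, 0, 0, 0, 0, 0])

```text
t: 6.42
eef_pos: [0.6773, 0.1478, 0.1603]
tool_rot: [-0.0, 0.322, 0.947, 0.0]
contact_force: [-0.4, 0.0, 0.9]
gripper_width: 0.996
```

```bash
python3 - <<'E'
from h import *
a=cam('wrist');st([.6777,.1493,.09]);cv2.imwrite('pics/i.png',a['pixels']);np.save('w2.npy',a,allow_pickle=True)
print(proj(a,[[.6777,.1493,.078],[.6777-.023*.797,.1493+.023*.605,.078],[.6777+.023*.797,.1493-.023*.605,.078]]))
E
```

```text
t 6.475 p [0.6773 0.1478 0.1602] xang 142.5 tilt [-0. -0.] F [ 0.2 -0.6 -0.9] T [ 0.03  0.03 -0.03] w 0.998 q7 0.83
shift [ 0.5  1.4 70.2]
[[285.00122286 230.90362551]
 [284.77982883 192.23259775]
 [285.20972617 267.1481845 ]]
```

View pics/i.png

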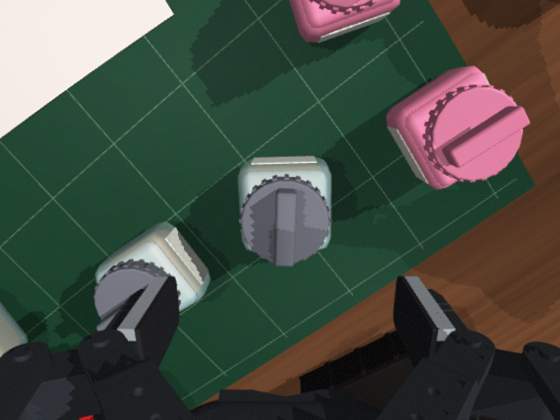

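Jar C's bar is at (286,229), 2 px from the prediction and aligned. I lower, grip and twist.

Request:
drive_tool(series=[1, 0.5, 1.5, 35, 0, 0, 0, 1, 0, 0, 35, 0, 0, 0, 1, 0, 0, 0, 0, 0, 0, -1, 0, 0, 0, 0, 0, 0, -1, 0, 0, 0, 0, 0, 0, -1, 0, 0, 0, 0, 0, 0, -1, 0, 0, 0, 0, 0, 0, -1, 0, 0, 0, 0, 0, 0, -1, 0, 0, 0, 0, 0, 0], force=25)

```text
t: 7.6
eef_pos: [0.678, 0.149, 0.0906]
tool_rot: [0.0, 0.32, 0.947, -0.0]
contact_force: [-1.0, -1.8, 2.2]
gripper_width: 0.131
```

Request:
drive_tool(series=[-1, 0, 0, 0, 0, 0, 0.13, -1, 0, 0, 0, 0, 0, 0.13, -1, 0, 0, 0, 0, 0, 0.13, -1, 0, 0, 0, 0, 0, 0.13, -1, 0, 0, 0, 0, 0, 0.13, -1, 0, 0, 0, 0, 0, 0.13, -1, 0, 0, 0, 0, 0, 0])

```text
t: 8.48
eef_pos: [0.6782, 0.1506, 0.0904]
tool_rot: [0.0, 0.656, 0.755, 0.001]
contact_force: [0.4, 1.0, 0.7]
gripper_width: 0.127
```

```bash
python3 - <<'E'
from h import *
st();a=cam('wrist');cv2.imwrite('pics/j.png',cv2.resize(a['pixels'],(400,300)))
E
```

```text
t 8.475 p [0.6782 0.1506 0.0904] xang 98.1 tilt [0.001 0.001] F [0.4 1.  0.7] T [ 0.42 -0.29  0.06] w 0.127 q7 0.22
```

View pics/j.png

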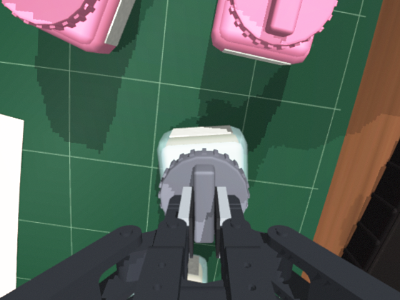

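Jar C's glass turned with its cap too, with the label still square to the bar, so it is sound. By elimination jar A has the stripped cap. I release C and go to A.

Request:
drive_tool(series=[1, 0, 0, 0, 0, 0, 0, 1, 0, 0, 0, 0, 0, 0, 1, 0, 0, 0, 0, 0, 0, 1, 0, 0, -35, 0, 0, 0, 1, 0, 0, -35, 0, 0, 0, 1, -55, -22, -2, 0, 0, 0, 1, -55, -22, 0, 0, 0, 0, 1, -55, -22, 0, 0, 0, 0, 1, -55, -22, 0, 0, 0, 0, 1, -55, -22, 0, 0, 0, 0, 1, 0, 0, 0, 0, 0, -0.185, 1, 0, 0, 0, 0, 0, -0.185])

```text
t: 10.02
eef_pos: [0.6064, -0.1396, 0.1624]
tool_rot: [0.0, 0.505, 0.863, -0.0]
contact_force: [-0.0, -0.3, -0.9]
gripper_width: 0.997
```

Request:
drive_tool(series=[1, 0, 0, 0, 0, 0, -0.185, 1, 0, 0, 0, 0, 0, -0.185, 1, 0, 0, 0, 0, 0, -0.185, 1, 0, 0, 0, 0, 0, -0.185, 1, 0, 0, 0, 0, 0, -0.178, 1, 0, 0, 0, 0, 0, 0])

```text
t: 10.78
eef_pos: [0.6068, -0.1385, 0.1624]
tool_rot: [0.0, 0.073, 0.997, 0.0]
contact_force: [-0.2, 0.4, 0.4]
gripper_width: 1.0
```

```bash
python3 - <<'E'
from h import *
a=cam('wrist');st([.6083,-.1367,.09]);cv2.imwrite('pics/k.png',a['pixels']);np.save('w3.npy',a,allow_pickle=True)
print(proj(a,[[.6083,-.1367,.078]]))
E
```

```text
t 10.825 p [ 0.6068 -0.1385  0.1623] xang 171.5 tilt [0. 0.] F [ 0.4 -0.9  0.1] T [0.02 0.01 0.05] w 0.997 q7 1.71
shift [-1.2  2.  72.3]
[[286.2678198  231.06677788]]
```

View pics/k.png

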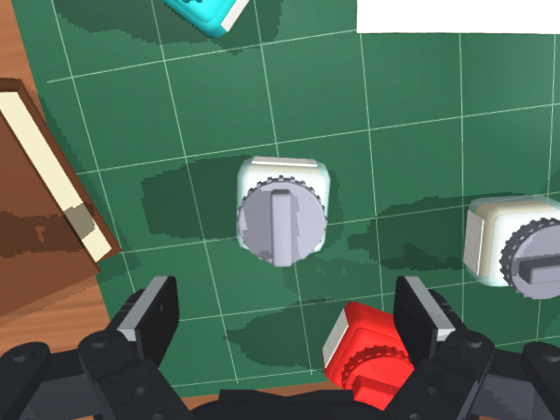

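Jar A's bar is at (283,228), matching the prediction. I lower, grip and twist.

Request:
drive_tool(series=[1, -1, 1, 36, 0, 0, 0, 1, 0, 0, 36, 0, 0, 0, 1, 0, 0, 0, 0, 0, 0, -1, 0, 0, 0, 0, 0, 0, -1, 0, 0, 0, 0, 0, 0, -1, 0, 0, 0, 0, 0, 0, -1, 0, 0, 0, 0, 0, 0, -1, 0, 0, 0, 0, 0, 0, -1, 0, 0, 0, 0, 0, 0], force=25)

```text
t: 11.95
eef_pos: [0.6082, -0.138, 0.0906]
tool_rot: [0.0, 0.072, 0.997, -0.0]
contact_force: [-1.0, -2.5, 2.6]
gripper_width: 0.13
```

Request:
drive_tool(series=[-1, 0, 0, 0, 0, 0, 0.13, -1, 0, 0, 0, 0, 0, 0.13, -1, 0, 0, 0, 0, 0, 0.13, -1, 0, 0, 0, 0, 0, 0.13, -1, 0, 0, 0, 0, 0, 0.13, -1, 0, 0, 0, 0, 0, 0.13, -1, 0, 0, 0, 0, 0, 0, -1, 0, 0, 0, 0, 0, 0])

```text
t: 12.95
eef_pos: [0.6079, -0.1373, 0.0903]
tool_rot: [-0.0, 0.445, 0.896, -0.0]
contact_force: [-2.3, -1.6, 3.1]
gripper_width: 0.126
```

```bash
python3 - <<'E'
from h import *
st([.443,.016,.09]);a=cam('wrist');cv2.imwrite('pics/l.png',cv2.resize(a['pixels'],(400,300)))
E
```

```text
t 12.95 p [ 0.6079 -0.1373  0.0903] xang 127.2 tilt [-0.  0.] F [-2.3 -1.6  3.1] T [-0.17  0.39 -0.04] w 0.126 q7 1.11
shift [221.8 -38.6   0.4]
```

View pics/l.png

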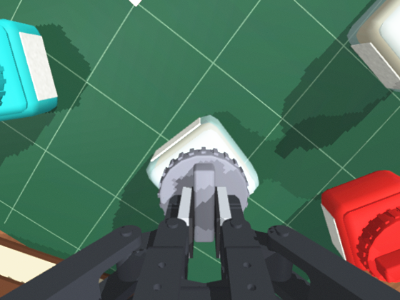

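The glass stayed put while the bar turned about 45° from it, so jar A is the stripped one. I slide it onto the sheet.

Request:
drive_tool(series=[-1, 6, -1, 0, 0, 0, 0, -1, 12, -2, 0, 0, 0, 0, -1, 15, -2.6, 0, 0, 0, 0, -1, 15, -2.6, 0, 0, 0, 0, -1, 15, -2.6, 0, 0, 0, 0, -1, 15, -2.6, 0, 0, 0, 0, -1, 15, -2.6, 0, 0, 0, 0, -1, 15, -2.6, 0, 0, 0, 0, -1, 15, -2.6, 0, 0, 0, 0, -1, 15, -2.6, 0, 0, 0, 0, -1, 0, 0, 0, 0, 0, 0])

```text
t: 14.38
eef_pos: [0.5044, -0.0402, 0.0903]
tool_rot: [-0.001, 0.445, 0.896, 0.0]
contact_force: [-2.4, 0.6, 1.5]
gripper_width: 0.131
```

```bash
python3 - <<'E'
from h import *
st([.443,.016,.09])
E
```

```text
t 14.375 p [ 0.5044 -0.0402  0.0903] xang 127.1 tilt [-0.002  0.001] F [-2.4  0.6  1.5] T [0.25 0.57 0.06] w 0.131 q7 0.96
shift [ 81.9 -15.    0.5]
```

Request:
drive_tool(series=[-1, 12, -2, 0, 0, 0, 0, -1, 14, -2.6, 0, 0, 0, 0, -1, 14, -2.6, 0, 0, 0, 0, -1, 14, -2.6, 0, 0, 0, 0, -1, 14, -2.6, 0, 0, 0, 0, -1, 9, -2, 0, 0, 0, 0, -1, 5, -0.6, 0, 0, 0, 0, -1, 0, 0, 0, 0, 0, 0])

```text
t: 15.38
eef_pos: [0.444, 0.0151, 0.0903]
tool_rot: [-0.001, 0.445, 0.895, -0.0]
contact_force: [-1.9, 0.0, -0.8]
gripper_width: 0.131
```

Request:
drive_tool(series=[1, 0, 0, 0, 0, 0, 0, 1, 0, 0, 0, 0, 0, 0, 1, 0, 0, 0, 0, 0, 0, 1, 0, 0, 0, 0, 0, 0, 1, 0, 0, -30, 0, 0, 0, 1, 0, 0, -40, 0, 0, 0, 1, 0, 0, -50, 0, 0, 0, 1, 0, 0, -50, 0, 0, 0, 1, 0, 0, 0, 0, 0, 0])

```text
t: 16.5
eef_pos: [0.4468, 0.0151, 0.2637]
tool_rot: [0.002, 0.446, 0.895, 0.003]
contact_force: [0.4, -0.1, -0.7]
gripper_width: 1.0
```

```bash
python3 - <<'E'
from h import *
st();a=cam('wrist');c=cam('scene');np.save('w4.npy',a,allow_pickle=True);np.save('s1.npy',c,allow_pickle=True)
b=np.array([[ 0.336,-0.05],[0.495,-0.07],[0.525,0.17],[0.366,0.19]])
print(proj(a,np.c_[b,0*b[:,0]]).round(),proj(a,[.443,.016,.078]))
s=cv2.resize(c['pixels'][150:310,180:420],(390,260))
w=cv2.resize(a['pixels'],(410,308));s=cv2.copyMakeBorder(s,0,48,0,0,0)
cv2.imwrite('pics/m.png',np.hstack([w,s]))
E
```

```text
t 16.5 p [0.4468 0.0151 0.2637] xang 127.1 tilt [0.007 0.003] F [ 0.4 -0.1 -0.7] T [ 0.04 -0.03 -0.01] w 1.0 q7 0.55
[[159. 157.]
 [271. 256.]
 [438.  96.]
 [327. -31.]] [[279.01227283 185.70049396]]
```

View pics/m.png

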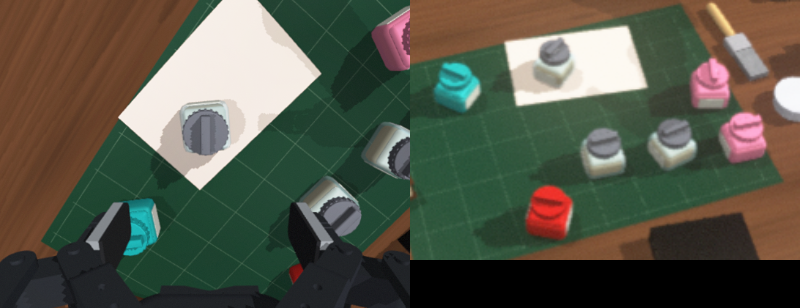

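The jar stands on the sheet at the right place, with bar centre (281,182) against a predicted (279,186), and the sheet corners match. But the glass looks nearly square to the bar again, so it seems to have swung round during the slide. I measure the angle by line segments before re-twisting.

```bash
cat > seg.py <<'E'
from h import *
def seg(a,u,v,r,minl=16):
    im=a['pixels'][v-r:v+r,u-r:u+r]; g=cv2.cvtColor(cv2.resize(im,None,fx=3,fy=3,interpolation=cv2.INTER_CUBIC),cv2.COLOR_BGR2GRAY)
    L=cv2.createLineSegmentDetector().detect(g)[0].reshape(-1,4)/3
    out=[]
    for x1,y1,x2,y2 in L:
        l=np.hypot(x2-x1,y2-y1)
        if l<minl: continue
        p=np.array([(x1,y1),(x2,y2)])+[u-r,v-r]; w=ray(a,p,.06); d=w[1]-w[0]
        out.append((round(l),p.mean(0).round().astype(int).tolist(),round(np.degrees(np.arctan2(d[1],d[0]))%180,1)))
    for o in sorted(out,reverse=True)[:16]: print(*o)
E
python3 - <<'E'
from seg import *
seg(np.load('w4.npy',allow_pickle=True).item(),279,175,50)
st([.443,.016,.09])
E
```

```text
50 [275, 185] 126.9
47 [278, 140] 42.6
45 [278, 138] 42.4
39 [276, 143] 42.2
37 [287, 189] 127.0
27 [319, 215] 83.2
23 [246, 165] 132.4
22 [284, 146] 40.9
19 [263, 148] 43.2
t 16.6 p [0.4444 0.015  0.2603] xang 127.1 tilt [0.001 0.001] F [-0.7 -0.4 -0.3] T [ 0.01  0.02 -0.02] w 0.997 q7 0.55
shift [  1.5  -0.7 170.3]
```

Bar 127°, glass 132°, so it is only 5° askew: the glass followed round during the slide. I re-grip in place and twist again.

Request:
drive_tool(series=[1, 0, 0, 50, 0, 0, 0, 1, 0, 0, 50, 0, 0, 0, 1, 0, 0, 40, 0, 0, 0, 1, 0, 0, 29.5, 0, 0, 0, 1, 0, 0, 0, 0, 0, 0, -1, 0, 0, 0, 0, 0, 0, -1, 0, 0, 0, 0, 0, 0, -1, 0, 0, 0, 0, 0, 0, -1, 0, 0, 0, 0, 0, 0, -1, 0, 0, 0, 0, 0, 0, -1, 0, 0, 0, 0, 0, 0], force=25)

```text
t: 17.98
eef_pos: [0.4442, 0.0146, 0.091]
tool_rot: [-0.0, 0.446, 0.895, -0.0]
contact_force: [-3.0, -2.1, 5.3]
gripper_width: 0.126
```

Request:
drive_tool(series=[-1, 0, 0, 0, 0, 0, 0.13, -1, 0, 0, 0, 0, 0, 0.13, -1, 0, 0, 0, 0, 0, 0.13, -1, 0, 0, 0, 0, 0, 0.13, -1, 0, 0, 0, 0, 0, 0.13, -1, 0, 0, 0, 0, 0, 0.13, -1, 0, 0, 0, 0, 0, 0, -1, 0, 0, 0, 0, 0, 0])

```text
t: 18.98
eef_pos: [0.4436, 0.0142, 0.0909]
tool_rot: [-0.0, 0.753, 0.658, -0.001]
contact_force: [-5.4, -2.4, 9.3]
gripper_width: 0.13
```

Request:
drive_tool(series=[1, 0, 0, 0, 0, 0, 0, 1, 0, 0, 0, 0, 0, 0, 1, 0, 0, 0, 0, 0, 0, 1, 0, 0, 0, 0, 0, 0, 1, 0, 0, -30, 0, 0, 0, 1, 0, 0, -40, 0, 0, 0, 1, 0, 0, -50, 0, 0, 0, 1, 0, 0, -50, 0, 0, 0, 1, 0, 0, 0, 0, 0, 0, 1, 0, 0, 0, 0, 0, 0])

```text
t: 20.23
eef_pos: [0.444, 0.0154, 0.2604]
tool_rot: [-0.001, 0.752, 0.659, 0.0]
contact_force: [-0.2, 0.1, -0.1]
gripper_width: 1.002
```

```bash
python3 - <<'E'
from seg import *
a=cam('wrist');st([.443,.016,.09]);np.save('w5.npy',a,allow_pickle=True);cv2.imwrite('pics/n.png',a['pixels'])
u,v=proj(a,[.443,.016,.078])[0].astype(int);print(u,v)
seg(a,u,v-10,50)
E
```

```text
t 20.275 p [0.4437 0.015  0.2599] xang 82.4 tilt [-0.002 -0.   ] F [-0.9  1.   0.3] T [-0.03 -0.    0.  ] w 1.001 q7 -0.14
shift [  0.9  -0.6 169.9]
283 191
50 [280, 189] 82.4
50 [278, 188] 82.2
47 [305, 149] 132.7
42 [258, 156] 42.5
35 [291, 182] 83.0
22 [297, 148] 133.0
19 [294, 148] 133.1
17 [258, 164] 42.4
```

```bash
python3 - <<'E'
from h import *
s=np.load('s0.npy',allow_pickle=True).item()['pixels'];c=cam('scene');g=lambda i:cv2.cvtColor(i,6).astype(np.float32)
for n,(x0,y0,x1,y1) in {'book':(88,228,185,302),'tin':(402,196,436,226),'brush':(360,150,402,200),'B':(278,222,318,262),'C':(324,215,358,255)}.items():
    print(n,cv2.phaseCorrelate(g(s)[y0:y1,x0:x1],g(c['pixels'])[y0:y1,x0:x1]))
bot.hand_in()
E
```

```text
book ((-0.026869546718337745, 0.4352293097090225), 0.89036632715861)
tin ((0.020195374394202048, 0.007774025183856281), 0.9725210943707714)
brush ((0.5737998371042323, -0.05139332620490933), 1.0054014010959202)
B ((-0.17146608319445633, -0.7514462868277754), 0.6570525601506233)
C ((0.534967335567643, -0.04473612586883391), 0.5264030006196764)
the job is handed in; nothing more can be done
```

The stripped cap was on the jar at about (0.61, -0.14), the one nearest the book. That jar is now on the blotting paper with its bar askew, and I have handed the job in at about 20 s of the 72 s allowed.

- **Finding it:** I twisted all three caps about 45° by their finger bars. On the other two jars the glass turned with the cap, so those caps are sound. On this one the glass stayed still.
- **Sliding it:** I slid the jar onto the sheet by its bar, without lifting, to about (0.443, 0.015). That is about 17 mm (short way) and 43 mm (long way) from the sheet's centre, inside the limits.
- **What went wrong:** after the slide the glass had swung round until the bar was only about 5° askew. I gripped the bar again in place and gave it another 45° twist.
- **Last checks:** the bar was at 82° and the glass at 133°, so about 50° (0.87 rad) askew. The book, tin, brush and the two sound jars showed image shifts under 1 pixel. For the sound jars that match was weaker, because they had turned in place. The gripper was open and clear of everything, with its TCP at a height of 0.26 m.

I had used up my picture views by then, so these last checks were computed from the camera images and not viewed.

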